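# Spice tins by height along the porch counter

## Robot

A 6-joint arm with a two-finger parallel gripper is mounted at the origin on the work surface. World frame = base frame: x ahead of the robot, y to its left, z up, the work surface at z = 0. Lengths are in m, angles in rad, forces in N, time in s.
With the tool pointing down it reaches from about 0.425 to 0.95 m from the base axis. Payload 3.5 kg.
Tool frame: the origin (TCP) lies midway between the tips of the shut fingers; the grasp point (between the pads) lies 19 mm behind it (ctrl.hold_point_z is the distance from the TCP to the grasp point, in m); z points along the fingers, y is the line along which they close (so a half turn about z gives the same grasp; the last joint's range is limited). The gripper opens to 85 mm and grips with 20 to 120 N. Pads are 22 mm wide; open, the fingers measure 114 mm over their backs; the gripper's body (76 mm by 85 mm) begins 54 mm behind the grasp point. The pads swing forward as they close: fully open they stand 13 mm farther back than shut.
Start: joints at [0.976, 0.286, 1.577, -0, 1.279, -0.15], TCP at [0.29, 0.609, 0.231] pointing down, gripper open.
Joint ranges: [-2.77, 2.77], [-0.9, 2.22], [0.21, 2.48], [-1.53, 4.67], [0.24, 2.81], [-2.84, 2.84]. Speed limits (rad/s): [2.79, 2.79, 3.14, 3.14, 3.14, 3.14].

## Interface

Orientations are given as a unit quaternion [x, y, z, w].
In Python, from plant import readout, cams, sign_off, ctrl gives the robot as it stands. The module is installed in compiled form; this text tells all that it offers.
- The arm moves only by the tool step_arm, never from a script. Its argument "increments" is a list of rows, each a list of 2 entries, a list of its own where there are three numbers: the shift along the world's x, y, z in mm, then the turn, a rotation vector about the world's x, y, z in rad. In form: [[[x, y, z], [rx, ry, rz]], ...]. A call has 1 to 8 rows; each row shifts and turns the commanded pose from where the row before left it; what a row does not reach is not made up. A row lasts 1/12 s, in which the tool goes at most 41.7 mm and 7.16 degrees, less where a joint would pass 70% of its speed; a pose out of reach is approached as far as the arm can. A call is refused whole if a number of a shift passes 41.7 or a number of a turn 0.125, either way. A call with a gripper value outside its range is refused whole. "fingers" is the opening, from -1 (shut) to 1 (fully open), set as the call begins (left out, the last holds). The fingers move at their own pace and stop on an object; "grip_force" is the grip in N (left out, the last holds). Time passes only in rows, so rows that do not move let the fingers close. It gives the time, the measured TCP pose, the force, the opening and the grip force at its end, in the units of the state.
- readout.get_state(): the state, without advancing time (a new reading comes with each control period).
- cams.read_camera(name): name is "side" or "top"; returns the picture (400x640x3 uint8, red, green, blue); there is no depth.
- cams.get_calibration(name): a dict with "fx", "fy", "cx", "cy" (pixels), "eye" and "rotation" of the camera in the world. Camera axes: x right, y up, looking along -z (the intrinsics and any distortion apply to the point x, -y, -z); pixel columns grow to the right and rows downward; lengths in m; the calibration is good to about 2 mm. A picture is of the moment at which its call begins. get_calibration takes no time and is no camera call.
- sign_off(): hands the job in; it is judged then, once.
The state is a dict: "time": time; "qpos": joint angles; "dq": joint speeds; "joint_efforts": joint torques, N m; "eef_pos": TCP position; "tcp_rot": TCP orientation; "contact_force": force on the tool from outside, world axes, zero at the start; "wrist_torque": the same for the moment, N m; "opening": opening from 0.0 (shut) to 1.0 (fully open); "finger_force": force on a finger pad.
Only numpy, scipy, OpenCV 4.12 (cv2) and the standard library are available. Lean on these libraries where they do the work, as an engineer would, in place of code of your own. Each camera call takes 0.05 s, during which the arm holds its last target. There are 200 camera calls.

## Task

Line the four steel spice tins up by height on the row of four black pads: the tallest on the pad next to the red mug, then each one shorter than the last, with the shortest on the pad next to the foil pan. Stand each tin upright in the middle of its pad, and leave the mug and the foil pan where they are.

Things in the scene. Friction and masses are not known exactly. Their poses are not given: they have to be found in the camera images.
- tin_65: the shortest of the four spice tins: an upright straight steel cylinder with a flush aluminium lid, 50 mm in diameter all the way up, 65 mm tall lid included, weighing 0.08 to 0.32 kg. It starts upright on the counter (z = 0). Origin: centre of its underside; z up its axis.
- tin_90: the second shortest of the four spice tins: an upright straight steel cylinder with a flush aluminium lid, 50 mm in diameter all the way up, 90 mm tall lid included, weighing 0.08 to 0.32 kg. It starts upright on the counter (z = 0). Origin: centre of its underside; z up its axis.
- tin_115: the second tallest of the four spice tins: an upright straight steel cylinder with a flush aluminium lid, 50 mm in diameter all the way up, 115 mm tall lid included, weighing 0.08 to 0.32 kg. It starts upright on the counter (z = 0). Origin: centre of its underside; z up its axis.
- tin_140: the tallest of the four spice tins: an upright straight steel cylinder with a flush aluminium lid, 50 mm in diameter all the way up, 140 mm tall lid included, weighing 0.08 to 0.32 kg. It starts upright on the counter (z = 0). Origin: centre of its underside; z up its axis.
- pad_1: round black pad, 64 mm in diameter and 4 mm thick, the end of the row nearest the robot's left (+y); fixed on a fixed wooden board 90 by 340 mm, 12 mm thick. The four pads stand 85 mm apart in a straight row along y, turned by up to 0.15 rad. Origin: centre of the pad's underside, so its top is 4 mm higher (16 mm above the counter); its y axis runs along the row.
- pad_2: round black pad, 64 mm in diameter and 4 mm thick, second from the robot's left; fixed on a fixed wooden board 90 by 340 mm, 12 mm thick. The four pads stand 85 mm apart in a straight row along y, turned by up to 0.15 rad. Origin: centre of the pad's underside, so its top is 4 mm higher (16 mm above the counter); its y axis runs along the row.
- pad_3: round black pad, 64 mm in diameter and 4 mm thick, third from the robot's left; fixed on a fixed wooden board 90 by 340 mm, 12 mm thick. The four pads stand 85 mm apart in a straight row along y, turned by up to 0.15 rad. Origin: centre of the pad's underside, so its top is 4 mm higher (16 mm above the counter); its y axis runs along the row.
- pad_4: round black pad, 64 mm in diameter and 4 mm thick, the end of the row nearest the robot's right (-y); fixed on a fixed wooden board 90 by 340 mm, 12 mm thick. The four pads stand 85 mm apart in a straight row along y, turned by up to 0.15 rad. Origin: centre of the pad's underside, so its top is 4 mm higher (16 mm above the counter); its y axis runs along the row.
- mug: red enamel mug, 80 mm across and 80 mm tall, its handle pointing roughly away from the robot (+x); it stands on the counter beyond one end of the row, at either end, its centre 115 mm from the end pad's. It marks the end where the tallest tin goes; leave it alone. Origin: centre of its underside.
- foil_pan: open aluminium foil pan, 112 by 122 mm over the rim, 35 mm tall; it stands on the counter beyond the other end of the row, its centre 115 mm from the end pad's. Leave it alone. Origin: centre of its underside.
There are look-alikes about, which are no part of the job. Leave any blue look-alike of the tin_115 alone. Leave any yellow look-alike of the tin_65 alone.

How it is judged:
At the end, for the whole second after the job is handed in: Counting from the mug's end the pads carry the 140, 115, 90 and 65 mm tins; each tin's axis is within 12 mm of its pad's centre, its underside within 4 mm of the pad's top height, tilted less than 0.08 rad and at rest; mug and foil pan are within 20 mm of where they started (((horizontal distance between mug and pad_1 below 0.2 m and horizontal distance between tin_140 and pad_1 below 0.012 m and horizontal distance between tin_115 and pad_2 below 0.012 m and horizontal distance between tin_90 and pad_3 below 0.012 m and horizontal distance between tin_65 and pad_4 below 0.012 m) or (horizontal distance between mug and pad_4 below 0.2 m and horizontal distance between tin_140 and pad_4 below 0.012 m and horizontal distance between tin_115 and pad_3 below 0.012 m and horizontal distance between tin_90 and pad_2 below 0.012 m and horizontal distance between tin_65 and pad_1 below 0.012 m)) and height (world z) of tin_140 between 0.012 and 0.02 m and angle between each of tin_140, tin_115, tin_90, tin_65's own z axis and vertical below 0.08 rad and linear speed of each of tin_140, tin_115, tin_90, tin_65 below 0.02 m/s and height (world z) of tin_115 between 0.012 and 0.02 m and height (world z) of tin_90 between 0.012 and 0.02 m and height (world z) of tin_65 between 0.012 and 0.02 m and distance of each of mug, foil_pan from where it was at the start of the episode below 0.02 m); the robot touches nothing.
It fails at once if the red mug is shoved or tipped (distance of mug from where it was at the start of the episode above 0.02 m or angle between mug's own z axis and vertical above 0.3 rad).
It fails at once if the foil pan is shoved or tipped (distance of foil_pan from where it was at the start of the episode above 0.02 m or angle between foil_pan's own z axis and vertical above 0.3 rad).
It also fails if it takes over 112 s, if anything falls off the work surface, if the arm or the gripper's body presses on something with over 40 N, if the wrist force passes 120 N, or if a joint passes its speed limit or range.

## Working session

There is one attempt and no reset: what is moved stays moved. The work goes in short steps, Python scripts to look and compute and a tool call to move; the robot and the scene stay as the last step left them, time stands still between calls to the robot, and variables do not carry over. Pictures are saved under pics/ and viewed, at most 14 in all, crops included, and the job is handed in when it is done.

Besides the shell and the picture viewer there is one more tool, called after ">>>" as name(argument=value, ...) on one line, values as JSON. step_arm: Moves the arm, as the interface text tells. Its arguments: {"type":"object","properties":{"increments":{"type":"array","items":{"type":"array"}},"fingers":{"type":"number"},"grip_force":{"type":"number"}},"required":["increments"]}

```bash
mkdir -p pics; python3 - <<'E'
from plant import readout,cams,ctrl
import cv2
for n in("top","side"):
    cv2.imwrite(f"pics/{n}0.png",cams.read_camera(n)[:,:,::-1]); print(n,cams.get_calibration(n))
print(readout.get_state(),ctrl.hold_point_z)
E
```

```text
top {'fx': 461.0831738243752, 'fy': 461.0831738243752, 'cx': 321.8252749928072, 'cy': 194.38847512346726, 'eye': array([ 0.37337488, -0.03462595,  1.15174203]), 'rotation': array([ 0.05529674, -0.050248  , -0.69969227,  0.71052667])}
side {'fx': 369.66041290427876, 'fy': 369.66041290427876, 'cx': 320.3137102161232, 'cy': 198.78755739763355, 'eye': array([0.31213631, 0.43906106, 0.54085187]), 'rotation': array([-0.07706203,  0.38078956,  0.90331839, -0.18186986])}
{'time': 0.1, 'qpos': array([ 9.75948758e-01,  2.87123507e-01,  1.57799931e+00,  3.60865601e-06,
        1.27863160e+00, -1.49982602e-01]), 'dq': array([ 4.15314648e-04, -5.44039576e-04, -4.21013109e-03,  1.28766492e-03,
        6.90808667e-05,  1.46511019e-03]), 'joint_efforts': array([-3.77653059e-04, -4.07297802e+01, -2.93698543e+01, -1.84579740e-04,
        3.43324326e-03,  3.07841299e-07]), 'eef_pos': array([0.29010562, 0.60882731, 0.2300715 ]), 'tcp_rot': array([ 2.20603209e-01,  9.75363038e-01, -1.00615950e-03, -3.94904772e-04]), 'contact_force': array([-0.48224557,  0.07143664, -0.58324541]), 'wrist_torque': array([-0.00806505, -0.02853786,  0.0214592 ]), 'finger_force': 0.0, 'opening': 1.00143217843413} 0.0187
```

View pics/top0.png

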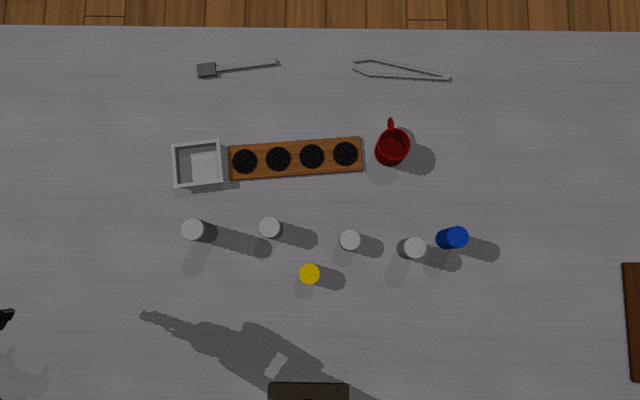

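View pics/side0.png

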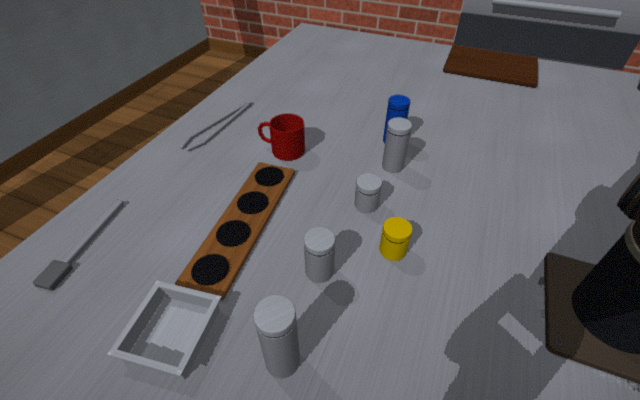

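The top view shows the pan at left (198,163), pads at (245,161), (278,159), (312,156) and (345,153), and the mug at (393,147). The tin lids are at (193,229), (270,228), (350,240) and (414,248). In the side view the same lids are near (275,313), (320,240), (368,184) and (398,126). I'll enlarge both.

```bash
python3 - <<'E'
import cv2
t=cv2.imread("pics/top0.png");s=cv2.imread("pics/side0.png")
a=cv2.resize(t[130:280,170:440],(800,444),interpolation=cv2.INTER_CUBIC)
cv2.imwrite("pics/topc.png",a)
b=cv2.resize(s[100:390,170:430],None,fx=2,fy=2,interpolation=cv2.INTER_CUBIC)
cv2.imwrite("pics/sidec.png",b)
E
```

```text
(no output)
```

View pics/topc.png

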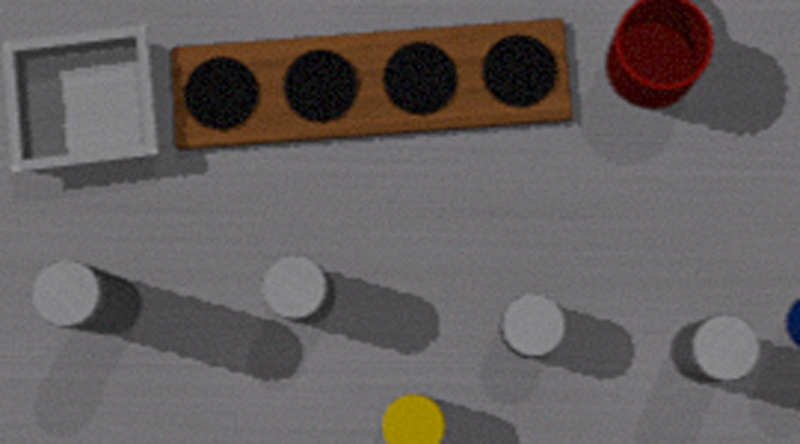

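View pics/sidec.png

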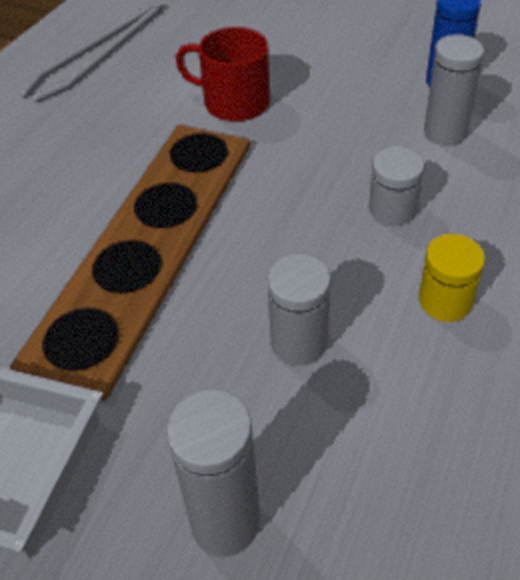

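The crops give sub-pixel centres. In the top crop (scale 2.963) the lids are at (67,294), (296,288), (534,325) and (726,348), and the pads at (222,93), (321,86), (421,78) and (520,70). In the side crop (scale 2) the lids are at (210,429), (299,281), (397,168) and (459,52), and the pads at (81,339), (126,266), (166,205) and (199,153).

```bash
cat > h.py <<'E'
import numpy as np
from scipy.spatial.transform import Rotation as R
from plant import cams
C={n:cams.get_calibration(n) for n in("top","side")}
def ray(n,u,v):
    c=C[n]; d=np.array([(u-c['cx'])/c['fx'],-(v-c['cy'])/c['fy'],-1.])
    d=R.from_quat(c['rotation']).apply(d); return np.array(c['eye']),d/np.linalg.norm(d)
def tri(a,b):
    (p,d),(q,e)=ray("top",*a),ray("side",*b)
    s=np.linalg.lstsq(np.c_[d,-e],q-p,rcond=None)[0]
    A,B=p+d*s[0],q+e*s[1]; return (A+B)/2,np.linalg.norm(A-B)
def onz(n,uv,z):
    p,d=ray(n,*uv); return p+d*(z-p[2])/d[2]
def tc(x,y): return ((x+.5)*270/800+170-.5,(y+.5)*150/444+130-.5)
def sc(x,y): return ((x+.5)/2+170-.5,(y+.5)/2+100-.5)
E
python3 - <<'E'
from h import *
np.set_printoptions(precision=4,suppress=True)
T=[(67,294),(296,288),(534,325),(726,348),(222,93),(321,86),(421,78),(520,70)]
S=[(210,429),(299,281),(397,168),(459,52),(81,339),(126,266),(166,205),(199,153)]
H=[.14,.09,.065,.115]+[.016]*4
for t,s,h in zip(T,S,H):
    X,e=tri(tc(*t),sc(*s)); print(X,round(e,4),onz("top",tc(*t),h),onz("side",sc(*s),h))
print("mug rim",onz("top",tc(661,55-8),.08),"pan rim",onz("top",tc(82,98),.035),"yel",onz("top",tc(413,425),.065),"blue",onz("top",(457,237),.115))
E
```

```text
[0.4457 0.2586 0.1369] 0.0021 [0.4445 0.2573 0.14  ] [0.4457 0.2603 0.14  ]
[0.4573 0.0947 0.0842] 0.0031 [0.4554 0.0935 0.09  ] [0.457  0.0993 0.09  ]
[ 0.4328 -0.0933  0.0573] 0.0032 [ 0.4308 -0.0931  0.065 ] [ 0.4324 -0.0846  0.065 ]
[ 0.4148 -0.2362  0.1087] 0.0029 [ 0.4132 -0.2352  0.115 ] [ 0.4148 -0.2262  0.115 ]
[0.6278 0.1719 0.0132] 0.0021 [0.6262 0.1709 0.016 ] [0.6272 0.1737 0.016 ]
[0.6354 0.0877 0.0144] 0.0032 [0.6336 0.0868 0.016 ] [0.636  0.0892 0.016 ]
[0.6433 0.0023 0.0133] 0.0019 [0.6418 0.0018 0.016 ] [0.6426 0.0048 0.016 ]
[ 0.6515 -0.0822  0.0127] 0.0016 [ 0.65   -0.0824  0.016 ] [ 0.6502 -0.0788  0.016 ]
mug rim [ 0.655  -0.1931  0.08  ] pan rim [0.616  0.2845 0.035 ] yel [0.3511 0.0012 0.065 ] blue [ 0.4374 -0.3301  0.115 ]
```

The triangulated heights (137, 84, 57 and 109 mm) match the given 140, 90, 65 and 115 mm within a few mm. The pads come out 85 mm apart and the mug is at the −y end, so pad_4 takes the 140 tin, pad_3 the 115, pad_2 the 90 and pad_1 the 65. I'll close the fingers across the row (yaw ≈ 0.095), starting with the tallest tin.

>>> step_arm(increments=[[[15,-35,0],[0,0,-0.103]],[[15,-35,0],[0,0,-0.103]],[[15,-35,0],[0,0,-0.103]],[[15,-35,0],[0,0,-0.103]],[[15,-35,0],[0,0,-0.103]],[[15,-35,0],[0,0,-0.103]],[[15,-35,0],[0,0,-0.103]],[[15,-35,0],[0,0,-0.103]]], fingers=1, grip_force=40)

```text
time: 0.77
eef_pos: [0.4104, 0.3275, 0.2309]
tcp_rot: [0.595, 0.804, -0.0, -0.0]
contact_force: [1.0, 0.3, 1.2]
opening: 1.0
finger_force: 0.0
```

>>> step_arm(increments=[[[17,-35,0],[0,0,-0.103]],[[17,-35,0],[0,0,-0.103]],[[0,0,0],[0,0,0]],[[0,0,0],[0,0,0]],[[0,0,0],[0,0,0]]])

```text
time: 1.18
eef_pos: [0.4441, 0.2595, 0.231]
tcp_rot: [0.672, 0.74, -0.0, -0.0]
contact_force: [-0.3, 0.7, -0.5]
opening: 1.0
finger_force: 0.0
```

>>> step_arm(increments=[[[1,-1.5,-28],[0,0,0]],[[0,0,-30],[0,0,0]],[[0,0,-30],[0,0,0]],[[0,0,-30],[0,0,0]],[[0,0,-30],[0,0,0]],[[0,0,0],[0,0,0]],[[0,0,0],[0,0,0]]])

```text
time: 1.77
eef_pos: [0.4433, 0.2587, 0.0817]
tcp_rot: [0.671, 0.741, -0.002, -0.001]
contact_force: [-0.5, 0.6, 1.2]
opening: 1.002
finger_force: 0.0
```

>>> step_arm(increments=[[[0,0,0],[0,0,0]],[[0,0,0],[0,0,0]],[[0,0,0],[0,0,0]],[[0,0,0],[0,0,0]],[[0,0,0],[0,0,0]],[[0,0,0],[0,0,0]],[[0,0,0],[0,0,0]],[[0,0,0],[0,0,0]]], fingers=-1)

```text
time: 2.43
eef_pos: [0.4469, 0.2586, 0.0859]
tcp_rot: [0.672, 0.74, 0.002, 0.001]
contact_force: [-1.6, 1.0, 6.6]
opening: 0.576
finger_force: 41.5
```

>>> step_arm(increments=[[[0,0,10],[0,0,0]],[[0,0,20],[0,0,0]],[[0,0,30],[0,0,0]],[[0,0,30],[0,0,0]],[[0,0,25],[0,0,0]],[[0,0,5],[0,0,0]],[[0,0,0],[0,0,0]],[[0,0,0],[0,0,0]]])

```text
time: 3.1
eef_pos: [0.4446, 0.2575, 0.2021]
tcp_rot: [0.672, 0.74, -0.001, -0.0]
contact_force: [-0.7, 0.7, -2.0]
opening: 0.578
finger_force: 42.1
```

```bash
python3 - <<'E'
from plant import readout,cams
import cv2
cv2.imwrite("pics/s1.png",cams.read_camera("side")[:,:,::-1]); s=readout.get_state();print(s['eef_pos'],s['tcp_rot'],s['contact_force'],s['opening'],s['qpos'])
E
```

```text
[0.44405506 0.25726663 0.20105948] [ 0.67240705  0.74017896 -0.00173465 -0.00092719] [-0.81195544 -0.83201635 -3.45770215] 0.5764346808800698 [ 3.27232620e-01 -4.38004504e-02  1.99657298e+00 -6.44636162e-05
  1.19275347e+00  2.31375660e-01]
```

View pics/s1.png

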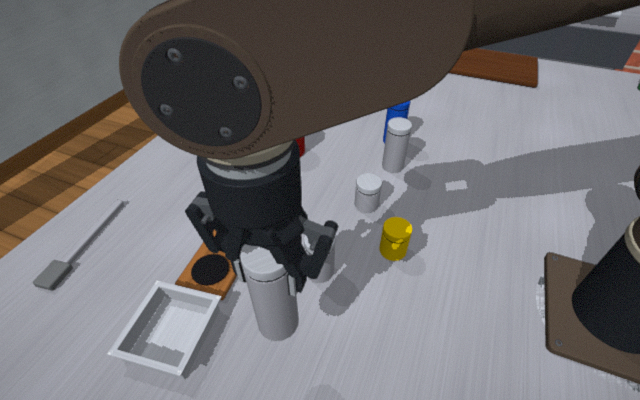

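The tin (276,300) is held upright and clear of the counter. Now carry it to pad_4.

>>> step_arm(increments=[[[10,-17,0],[0,0,0]],[[20,-33,0],[0,0,0]],[[20,-33,0],[0,0,0]],[[20,-33,0],[0,0,0]],[[20,-33,0],[0,0,0]],[[20,-33,0],[0,0,0]],[[20,-33,0],[0,0,0]],[[20,-33,0],[0,0,0]]])

```text
time: 3.82
eef_pos: [0.5945, 0.0082, 0.1999]
tcp_rot: [0.673, 0.74, -0.001, -0.002]
contact_force: [1.1, -0.8, -1.2]
opening: 0.579
finger_force: 42.0
```

>>> step_arm(increments=[[[20,-33,0],[0,0,0]],[[20,-33,0],[0,0,0]],[[15,-26,0],[0,0,0]],[[0,0,0],[0,0,0]],[[0,0,0],[0,0,0]],[[0,0,0],[0,0,0]],[[0,0,0],[0,0,0]],[[0,0,0],[0,0,0]]])

```text
time: 4.48
eef_pos: [0.6496, -0.0808, 0.2025]
tcp_rot: [0.672, 0.741, -0.0, -0.001]
contact_force: [-0.1, -0.3, -3.2]
opening: 0.579
finger_force: 42.3
```

>>> step_arm(increments=[[[0,-1,-10],[0,0,0]],[[0,0,-25],[0,0,0]],[[0,0,-30],[0,0,0]],[[0,0,-20],[0,0,0]],[[0,0,-8],[0,0,0]],[[0,0,0],[0,0,0]],[[0,0,0],[0,0,0]],[[0,0,0],[0,0,0]]])

```text
time: 5.15
eef_pos: [0.6518, -0.0833, 0.1125]
tcp_rot: [0.672, 0.74, 0.001, 0.002]
contact_force: [-0.1, 0.3, -2.3]
opening: 0.579
finger_force: 42.4
```

>>> step_arm(increments=[[[0,0,-2],[0,0,0]],[[0,0,-2],[0,0,0]],[[0,0,0],[0,0,0]],[[0,0,0],[0,0,0]]])

```text
time: 5.48
eef_pos: [0.6505, -0.0832, 0.1067]
tcp_rot: [0.672, 0.74, 0.0, 0.0]
contact_force: [-0.7, -0.6, -2.7]
opening: 0.575
finger_force: 42.4
```

>>> step_arm(increments=[[[0,0,-2],[0,0,0]],[[0,0,-2],[0,0,0]],[[0,0,0],[0,0,0]],[[0,0,0],[0,0,0]]])

```text
time: 5.82
eef_pos: [0.6503, -0.0832, 0.1021]
tcp_rot: [0.672, 0.74, -0.0, -0.0]
contact_force: [-0.3, 0.3, -2.4]
opening: 0.571
finger_force: 42.2
```

>>> step_arm(increments=[[[0,0,-2],[0,0,0]],[[0,0,0],[0,0,0]],[[0,0,0],[0,0,0]],[[0,0,0],[0,0,0]]])

```text
time: 6.15
eef_pos: [0.6505, -0.0833, 0.1021]
tcp_rot: [0.672, 0.74, -0.0, -0.0]
contact_force: [-4.0, -0.1, 5.1]
opening: 0.577
finger_force: 43.1
```

>>> step_arm(increments=[[[0,0,0],[0,0,0]],[[0,0,0],[0,0,0]],[[0,0,0],[0,0,0]],[[0,0,0],[0,0,0]],[[0,0,0],[0,0,0]],[[0,0,0],[0,0,0]]], fingers=1)

```text
time: 6.65
eef_pos: [0.6504, -0.0832, 0.1002]
tcp_rot: [0.672, 0.74, 0.0, -0.0]
contact_force: [0.2, 0.9, -0.5]
opening: 1.003
finger_force: 0.0
```

>>> step_arm(increments=[[[0,0,10],[0,0,0]],[[0,0,30],[0,0,0]],[[0,0,30],[0,0,0]],[[0,0,30],[0,0,0]],[[0,0,20],[0,0,0]],[[-20,-13,0],[0,0,0]],[[-30,-19,0],[0,0,0]],[[-30,-20,0],[0,0,0]]])

```text
time: 7.32
eef_pos: [0.5702, -0.1353, 0.2219]
tcp_rot: [0.672, 0.741, 0.0, 0.001]
contact_force: [-0.1, -0.4, -0.4]
opening: 1.002
finger_force: 0.0
```

>>> step_arm(increments=[[[-30,-20,0],[0,0,0]],[[-30,-20,0],[0,0,0]],[[-30,-20,0],[0,0,0]],[[-30,-20,0],[0,0,0]],[[-35,-20,-10],[0,0,0]],[[0,0,-20],[0,0,0]],[[0,0,0],[0,0,0]],[[0,0,0],[0,0,0]]])

```text
time: 7.98
eef_pos: [0.4149, -0.235, 0.1903]
tcp_rot: [0.673, 0.74, 0.0, -0.001]
contact_force: [1.3, -0.5, 0.6]
opening: 1.002
finger_force: 0.0
```

>>> step_arm(increments=[[[-1,0,-20],[0,0,0]],[[0,0,-30],[0,0,0]],[[0,0,-30],[0,0,0]],[[0,0,-30],[0,0,0]],[[0,0,-20],[0,0,0]],[[0,0,0],[0,0,0]],[[0,0,0],[0,0,0]],[[0,0,0],[0,0,0]]])

```text
time: 8.65
eef_pos: [0.4163, -0.2359, 0.0624]
tcp_rot: [0.672, 0.741, 0.0, 0.002]
contact_force: [-0.2, 0.3, 0.0]
opening: 1.002
finger_force: 0.0
```

>>> step_arm(increments=[[[0,0,0],[0,0,0]],[[0,0,0],[0,0,0]],[[0,0,0],[0,0,0]],[[0,0,0],[0,0,0]],[[0,0,0],[0,0,0]],[[0,0,0],[0,0,0]],[[0,0,0],[0,0,0]],[[0,0,0],[0,0,0]]], fingers=-1)

```text
time: 9.32
eef_pos: [0.4152, -0.2359, 0.0619]
tcp_rot: [0.672, 0.74, 0.0, 0.001]
contact_force: [-1.3, 1.6, 6.0]
opening: 0.575
finger_force: 40.9
```

>>> step_arm(increments=[[[0,0,10],[0,0,0]],[[0,0,20],[0,0,0]],[[0,0,30],[0,0,0]],[[0,0,30],[0,0,0]],[[0,0,25],[0,0,0]],[[0,0,5],[0,0,0]],[[0,0,0],[0,0,0]],[[0,0,0],[0,0,0]]])

```text
time: 9.98
eef_pos: [0.4137, -0.2346, 0.1791]
tcp_rot: [0.672, 0.74, -0.0, -0.001]
contact_force: [-1.0, -0.1, -2.6]
opening: 0.579
finger_force: 41.8
```

```bash
python3 - <<'E'
from plant import readout,cams
import cv2
s=readout.get_state();print(s['eef_pos'],s['contact_force'],s['opening'])
cv2.imwrite("pics/t2.png",cams.read_camera("top")[50:300,150:500,::-1].repeat(2,0).repeat(2,1))
E
```

```text
[ 0.41369791 -0.23460081  0.17908457] [-1.01919192 -0.07656572 -2.6039284 ] 0.5792878991167159
```

View pics/t2.png

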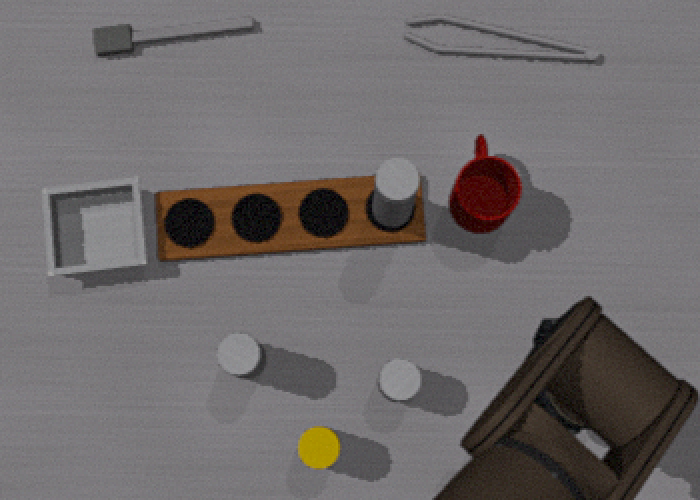

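The top view shows the 140 tin standing on pad_4, lid at crop (397,179). The mug and pan haven't moved, and the 115 tin is in hand. I'll go along y first, then x, to stay clear of the placed tin.

>>> step_arm(increments=[[[0,17,0],[0,0,0]],[[0,33,0],[0,0,0]],[[0,33,0],[0,0,0]],[[0,33,0],[0,0,0]],[[7,33,0],[0,0,0]],[[15,33,0],[0,0,0]],[[20,33,0],[0,0,0]],[[30,20,0],[0,0,0]]])

```text
time: 10.7
eef_pos: [0.4839, 0.0032, 0.1772]
tcp_rot: [0.672, 0.741, -0.001, -0.003]
contact_force: [1.3, -1.1, -1.7]
opening: 0.579
finger_force: 41.9
```

>>> step_arm(increments=[[[33,2,0],[0,0,0]],[[33,0,0],[0,0,0]],[[33,0,0],[0,0,0]],[[33,0,0],[0,0,0]],[[24,0,0],[0,0,0]],[[0,0,0],[0,0,0]],[[0,0,0],[0,0,0]],[[0,0,0],[0,0,0]]])

```text
time: 11.37
eef_pos: [0.6406, 0.002, 0.1775]
tcp_rot: [0.672, 0.74, -0.002, -0.002]
contact_force: [-0.1, -0.3, -2.0]
opening: 0.575
finger_force: 42.4
```

```bash
python3 - <<'E'
from h import *
f=lambda x,y:((x+.5)/2-.5+150,(y+.5)/2-.5+50)
print("140",onz("top",f(397,179),.156)); 
for p in [(190,223),(257,218),(324,213)]: print(onz("top",f(*p),.016))
E
```

```text
140 [ 0.64802806 -0.0830872   0.156     ]
[0.62583668 0.17047755 0.016     ]
[0.63350245 0.08618038 0.016     ]
[0.64117408 0.00181879 0.016     ]
```

>>> step_arm(increments=[[[0,0,-10],[0,0,0]],[[0,0,-25],[0,0,0]],[[0,0,-30],[0,0,0]],[[0,0,-20],[0,0,0]],[[0,0,-8],[0,0,0]],[[0,0,-2],[0,0,0]],[[0,0,0],[0,0,0]],[[0,0,0],[0,0,0]]])

```text
time: 12.03
eef_pos: [0.6433, 0.0016, 0.0871]
tcp_rot: [0.672, 0.74, 0.001, 0.001]
contact_force: [0.5, -0.3, -2.0]
opening: 0.571
finger_force: 42.4
```

>>> step_arm(increments=[[[0,0,-2],[0,0,0]],[[0,0,0],[0,0,0]],[[0,0,0],[0,0,0]],[[0,0,0],[0,0,0]]])

```text
time: 12.37
eef_pos: [0.6428, 0.0018, 0.0841]
tcp_rot: [0.672, 0.74, 0.0, 0.001]
contact_force: [0.3, -0.4, -3.1]
opening: 0.579
finger_force: 42.4
```

>>> step_arm(increments=[[[0,0,-2],[0,0,0]],[[0,0,-2],[0,0,0]],[[0,0,0],[0,0,0]],[[0,0,0],[0,0,0]]])

```text
time: 12.7
eef_pos: [0.6421, 0.0019, 0.0789]
tcp_rot: [0.672, 0.74, -0.0, -0.0]
contact_force: [0.6, -0.3, -1.4]
opening: 0.579
finger_force: 42.4
```

>>> step_arm(increments=[[[0,0,-2],[0,0,0]],[[0,0,0],[0,0,0]],[[0,0,0],[0,0,0]],[[0,0,0],[0,0,0]]])

```text
time: 13.03
eef_pos: [0.6427, 0.0018, 0.0781]
tcp_rot: [0.672, 0.74, 0.0, 0.0]
contact_force: [-1.7, 0.2, 3.3]
opening: 0.578
finger_force: 42.6
```

>>> step_arm(increments=[[[0,0,0],[0,0,0]],[[0,0,0],[0,0,0]],[[0,0,0],[0,0,0]],[[0,0,0],[0,0,0]],[[0,0,0],[0,0,0]],[[0,0,0],[0,0,0]]], fingers=1)

```text
time: 13.53
eef_pos: [0.6424, 0.0018, 0.0772]
tcp_rot: [0.672, 0.74, -0.0, -0.0]
contact_force: [-0.6, -0.4, -0.4]
opening: 1.001
finger_force: 0.0
```

>>> step_arm(increments=[[[0,0,10],[0,0,0]],[[0,0,30],[0,0,0]],[[0,0,30],[0,0,0]],[[0,0,25],[0,0,0]],[[0,0,10],[0,0,0]],[[-17,8,0],[0,0,0]],[[-30,15,0],[0,0,0]],[[-30,15,0],[0,0,0]]])

```text
time: 14.2
eef_pos: [0.5647, 0.0398, 0.1822]
tcp_rot: [0.673, 0.74, 0.0, 0.0]
contact_force: [0.3, 0.7, 0.2]
opening: 1.0
finger_force: 0.0
```

>>> step_arm(increments=[[[-30,15,0],[0,0,0]],[[-30,15,0],[0,0,0]],[[-30,15,0],[0,0,0]],[[-20,9,0],[0,0,0]],[[0,0,-20],[0,0,0]],[[0,0,0],[0,0,0]],[[0,0,0],[0,0,0]],[[0,0,0],[0,0,0]]])

```text
time: 14.87
eef_pos: [0.4559, 0.0936, 0.1627]
tcp_rot: [0.673, 0.74, 0.0, 0.0]
contact_force: [0.4, -0.2, 0.8]
opening: 0.998
finger_force: 0.0
```

>>> step_arm(increments=[[[0,0,-20],[0,0,0]],[[0,0,-30],[0,0,0]],[[0,0,-30],[0,0,0]],[[0,0,-28],[0,0,0]],[[0,0,-15],[0,0,0]],[[0,0,0],[0,0,0]],[[0,0,0],[0,0,0]],[[0,0,0],[0,0,0]]])

```text
time: 15.53
eef_pos: [0.4573, 0.0936, 0.0409]
tcp_rot: [0.673, 0.74, 0.001, 0.001]
contact_force: [0.3, -0.4, 0.5]
opening: 0.998
finger_force: 0.0
```

>>> step_arm(increments=[[[0,0,0],[0,0,0]],[[0,0,0],[0,0,0]],[[0,0,0],[0,0,0]],[[0,0,0],[0,0,0]],[[0,0,0],[0,0,0]],[[0,0,0],[0,0,0]],[[0,0,0],[0,0,0]],[[0,0,0],[0,0,0]]], fingers=-1)

```text
time: 16.2
eef_pos: [0.4566, 0.0938, 0.0408]
tcp_rot: [0.672, 0.74, 0.001, 0.001]
contact_force: [0.6, 0.8, 6.1]
opening: 0.579
finger_force: 40.8
```

>>> step_arm(increments=[[[0,0,10],[0,0,0]],[[0,0,20],[0,0,0]],[[0,0,30],[0,0,0]],[[0,0,30],[0,0,0]],[[0,0,25],[0,0,0]],[[0,0,5],[0,0,0]],[[0,0,0],[0,0,0]],[[0,0,0],[0,0,0]]])

```text
time: 16.87
eef_pos: [0.4543, 0.0939, 0.158]
tcp_rot: [0.672, 0.74, -0.001, -0.001]
contact_force: [-1.4, -0.1, -1.8]
opening: 0.575
finger_force: 42.1
```

>>> step_arm(increments=[[[15,-1,0],[0,0,0]],[[30,-1,0],[0,0,0]],[[33,-1,0],[0,0,0]],[[33,-1,0],[0,0,0]],[[33,-1,0],[0,0,0]],[[25,-1,0],[0,0,0]],[[10,-1,0],[0,0,0]],[[0,0,0],[0,0,0]]])

```text
time: 17.53
eef_pos: [0.6345, 0.0864, 0.1559]
tcp_rot: [0.673, 0.74, -0.002, -0.002]
contact_force: [-0.8, 0.1, -1.7]
opening: 0.577
finger_force: 42.2
```

>>> step_arm(increments=[[[0,0,-10],[0,0,0]],[[0,0,-25],[0,0,0]],[[0,0,-30],[0,0,0]],[[0,0,-20],[0,0,0]],[[0,0,-8],[0,0,0]],[[0,0,-2],[0,0,0]],[[0,0,0],[0,0,0]],[[0,0,0],[0,0,0]]])

```text
time: 18.2
eef_pos: [0.635, 0.0869, 0.0658]
tcp_rot: [0.672, 0.74, 0.001, 0.001]
contact_force: [0.7, 0.7, -1.0]
opening: 0.571
finger_force: 42.2
```

>>> step_arm(increments=[[[0,0,-1.5],[0,0,0]],[[0,0,0],[0,0,0]],[[0,0,0],[0,0,0]],[[0,0,0],[0,0,0]]])

```text
time: 18.53
eef_pos: [0.6348, 0.0868, 0.0636]
tcp_rot: [0.672, 0.74, 0.0, 0.0]
contact_force: [-0.7, 0.7, -1.6]
opening: 0.575
finger_force: 42.2
```

>>> step_arm(increments=[[[0,0,-2],[0,0,0]],[[0,0,-2],[0,0,0]],[[0,0,0],[0,0,0]],[[0,0,0],[0,0,0]]])

```text
time: 18.87
eef_pos: [0.6341, 0.0868, 0.0584]
tcp_rot: [0.672, 0.74, -0.0, -0.0]
contact_force: [-0.2, 0.4, -1.7]
opening: 0.58
finger_force: 42.2
```

>>> step_arm(increments=[[[0,0,-2],[0,0,0]],[[0,0,0],[0,0,0]],[[0,0,0],[0,0,0]],[[0,0,0],[0,0,0]]])

```text
time: 19.2
eef_pos: [0.6345, 0.0868, 0.0569]
tcp_rot: [0.672, 0.74, 0.0, 0.0]
contact_force: [-0.5, 0.7, -1.8]
opening: 0.576
finger_force: 42.2
```

>>> step_arm(increments=[[[0,0,-1.5],[0,0,0]],[[0,0,0],[0,0,0]],[[0,0,0],[0,0,0]],[[0,0,0],[0,0,0]]])

```text
time: 19.53
eef_pos: [0.6346, 0.0868, 0.0568]
tcp_rot: [0.672, 0.74, -0.0, -0.0]
contact_force: [-2.8, 0.4, 4.3]
opening: 0.579
finger_force: 42.6
```

>>> step_arm(increments=[[[0,0,0],[0,0,0]],[[0,0,0],[0,0,0]],[[0,0,0],[0,0,0]],[[0,0,0],[0,0,0]],[[0,0,0],[0,0,0]],[[0,0,0],[0,0,0]]], fingers=1)

```text
time: 20.03
eef_pos: [0.6344, 0.0868, 0.0551]
tcp_rot: [0.672, 0.74, -0.0, -0.0]
contact_force: [1.0, -0.1, 0.1]
opening: 0.997
finger_force: 0.0
```

>>> step_arm(increments=[[[0,0,10],[0,0,0]],[[0,0,30],[0,0,0]],[[0,0,30],[0,0,0]],[[0,0,25],[0,0,0]],[[0,0,5],[0,0,0]],[[-20,0,0],[0,0,0]],[[-35,0,0],[0,0,0]],[[-35,-10,0],[0,0,0]]])

```text
time: 20.7
eef_pos: [0.5436, 0.0776, 0.1553]
tcp_rot: [0.672, 0.741, 0.0, -0.0]
contact_force: [-0.8, -0.8, -0.0]
opening: 0.996
finger_force: 0.0
```

>>> step_arm(increments=[[[-30,-20,0],[0,0,0]],[[-25,-30,0],[0,0,0]],[[-25,-30,0],[0,0,0]],[[-20,-35,0],[0,0,0]],[[-13,-35,0],[0,0,0]],[[0,-20,-10],[0,0,0]],[[0,0,0],[0,0,0]],[[0,0,0],[0,0,0]]])

```text
time: 21.37
eef_pos: [0.4308, -0.0936, 0.1449]
tcp_rot: [0.673, 0.739, -0.0, -0.001]
contact_force: [-0.2, -0.4, 0.4]
opening: 0.998
finger_force: 0.0
```

>>> step_arm(increments=[[[0,0,-20],[0,0,0]],[[0,0,-30],[0,0,0]],[[0,0,-30],[0,0,0]],[[0,0,-27],[0,0,0]],[[0,0,-15],[0,0,0]],[[0,0,0],[0,0,0]],[[0,0,0],[0,0,0]],[[0,0,0],[0,0,0]]])

```text
time: 22.03
eef_pos: [0.4326, -0.0929, 0.0245]
tcp_rot: [0.672, 0.741, 0.0, 0.001]
contact_force: [1.1, 0.3, -0.2]
opening: 0.998
finger_force: 0.0
```

>>> step_arm(increments=[[[0,0,0],[0,0,0]],[[0,0,0],[0,0,0]],[[0,0,0],[0,0,0]],[[0,0,0],[0,0,0]],[[0,0,0],[0,0,0]],[[0,0,0],[0,0,0]],[[0,0,0],[0,0,0]],[[0,0,0],[0,0,0]]], fingers=-1)

```text
time: 22.7
eef_pos: [0.4325, -0.0936, 0.0247]
tcp_rot: [0.672, 0.74, 0.0, 0.001]
contact_force: [0.4, 1.2, 5.7]
opening: 0.574
finger_force: 41.6
```

>>> step_arm(increments=[[[0,0,10],[0,0,0]],[[0,0,20],[0,0,0]],[[0,0,30],[0,0,0]],[[0,0,30],[0,0,0]],[[0,0,25],[0,0,0]],[[0,0,5],[0,0,0]],[[0,0,0],[0,0,0]],[[0,0,0],[0,0,0]]])

```text
time: 23.37
eef_pos: [0.4306, -0.0929, 0.1424]
tcp_rot: [0.672, 0.74, -0.0, -0.001]
contact_force: [-1.1, 0.9, -1.1]
opening: 0.576
finger_force: 41.7
```

```bash
python3 - <<'E'
from plant import readout,cams
import cv2
cv2.imwrite("pics/t3.png",cams.read_camera("top")[50:300,150:500,::-1].repeat(2,0).repeat(2,1))
E
```

```text
(no output)
```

View pics/t3.png

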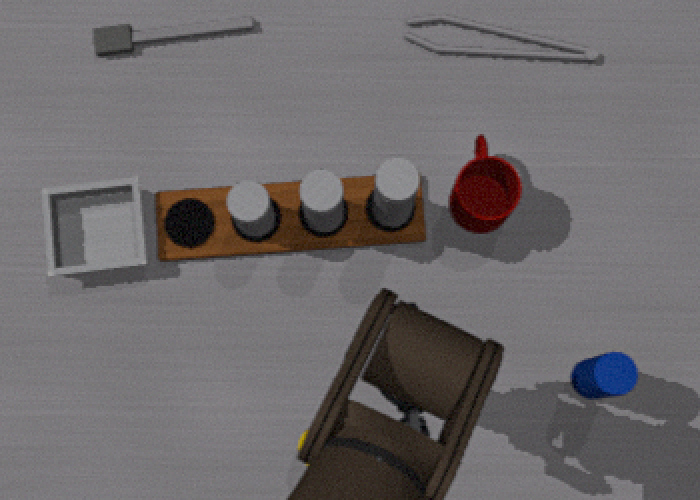

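The top view shows the 90, 115 and 140 tins upright on their pads, lids at crop (248,203), (321,190) and (397,179). Pad_1 at (190,223) is free. Now the 65 tin, y first and then x.

>>> step_arm(increments=[[[0,17,0],[0,0,0]],[[0,33,0],[0,0,0]],[[0,35,0],[0,0,0]],[[0,35,0],[0,0,0]],[[5,35,0],[0,0,0]],[[10,35,0],[0,0,0]],[[10,35,0],[0,0,0]],[[20,27,0],[0,0,0]]])

```text
time: 24.08
eef_pos: [0.4735, 0.1612, 0.1402]
tcp_rot: [0.672, 0.741, -0.002, -0.002]
contact_force: [0.4, -0.9, -1.3]
opening: 0.578
finger_force: 41.7
```

>>> step_arm(increments=[[[30,12,0],[0,0,0]],[[33,0,0],[0,0,0]],[[33,0,0],[0,0,0]],[[33,0,0],[0,0,0]],[[21,0,0],[0,0,0]],[[0,0,0],[0,0,0]],[[0,0,0],[0,0,0]],[[0,0,0],[0,0,0]]])

```text
time: 24.75
eef_pos: [0.6244, 0.1707, 0.1406]
tcp_rot: [0.672, 0.74, -0.002, -0.002]
contact_force: [0.2, -0.1, -1.6]
opening: 0.577
finger_force: 42.0
```

>>> step_arm(increments=[[[0,0,-10],[0,0,0]],[[0,0,-25],[0,0,0]],[[0,0,-30],[0,0,0]],[[0,0,-20],[0,0,0]],[[0,0,-8],[0,0,0]],[[0,0,-2],[0,0,0]],[[0,0,0],[0,0,0]],[[0,0,0],[0,0,0]]])

```text
time: 25.42
eef_pos: [0.6273, 0.171, 0.05]
tcp_rot: [0.672, 0.74, 0.001, 0.001]
contact_force: [0.7, -0.2, -0.8]
opening: 0.573
finger_force: 41.9
```

Contact is expected at a TCP height of about 0.0405.

>>> step_arm(increments=[[[0,0,-2],[0,0,0]],[[0,0,-2],[0,0,0]],[[0,0,-2],[0,0,0]],[[0,0,0],[0,0,0]],[[0,0,0],[0,0,0]]])

```text
time: 25.83
eef_pos: [0.6264, 0.1708, 0.0423]
tcp_rot: [0.672, 0.74, -0.0, -0.0]
contact_force: [-0.2, 0.3, -1.7]
opening: 0.574
finger_force: 41.9
```

>>> step_arm(increments=[[[0,0,-2],[0,0,0]],[[0,0,0],[0,0,0]],[[0,0,0],[0,0,0]],[[0,0,0],[0,0,0]]])

```text
time: 26.17
eef_pos: [0.6269, 0.1709, 0.0408]
tcp_rot: [0.672, 0.74, 0.001, 0.0]
contact_force: [0.3, 1.1, 1.1]
opening: 0.575
finger_force: 42.1
```

Contact has just been made, so I'll nudge down 1 mm, release, rise and back off.

>>> step_arm(increments=[[[0,0,-1],[0,0,0]],[[0,0,0],[0,0,0]],[[0,0,0],[0,0,0]]])

```text
time: 26.42
eef_pos: [0.6269, 0.171, 0.0407]
tcp_rot: [0.672, 0.74, 0.0, 0.0]
contact_force: [-1.8, 0.8, 5.5]
opening: 0.573
finger_force: 42.5
```

>>> step_arm(increments=[[[0,0,0],[0,0,0]],[[0,0,0],[0,0,0]],[[0,0,0],[0,0,0]],[[0,0,0],[0,0,0]],[[0,0,0],[0,0,0]],[[0,0,0],[0,0,0]]], fingers=1)

```text
time: 26.92
eef_pos: [0.6262, 0.1708, 0.039]
tcp_rot: [0.672, 0.74, -0.0, -0.0]
contact_force: [-0.3, 0.1, 0.1]
opening: 0.998
finger_force: 0.0
```

>>> step_arm(increments=[[[0,0,10],[0,0,0]],[[0,0,30],[0,0,0]],[[0,0,30],[0,0,0]],[[0,0,30],[0,0,0]],[[0,0,30],[0,0,0]],[[-20,0,0],[0,0,0]],[[-35,0,0],[0,0,0]],[[-35,0,0],[0,0,0]]])

```text
time: 27.58
eef_pos: [0.5365, 0.1707, 0.1712]
tcp_rot: [0.673, 0.74, 0.001, 0.001]
contact_force: [0.0, 0.1, 0.4]
opening: 0.999
finger_force: 0.0
```

>>> step_arm(increments=[[[-20,35,0],[0,0,0]],[[-20,35,0],[0,0,0]],[[-20,35,0],[0,0,0]],[[-10,40,0],[0,0,0]],[[0,40,0],[0,0,0]],[[0,30,0],[0,0,0]],[[0,0,0],[0,0,0]],[[0,0,0],[0,0,0]]])

```text
time: 28.25
eef_pos: [0.466, 0.3872, 0.17]
tcp_rot: [0.671, 0.741, 0.0, 0.0]
contact_force: [0.2, -1.0, -0.1]
opening: 1.004
finger_force: 0.0
```

```bash
python3 - <<'E'
from plant import cams
import cv2,numpy as np
a=cams.read_camera("top")[90:220,160:430,::-1].copy();b=cams.read_camera("side")[:,100:400,::-1].copy()
cv2.imwrite("pics/t4.png",cv2.resize(a,None,fx=2.9,fy=2.9,interpolation=cv2.INTER_CUBIC))
cv2.imwrite("pics/s4.png",b)
E
```

```text
(no output)
```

View pics/t4.png

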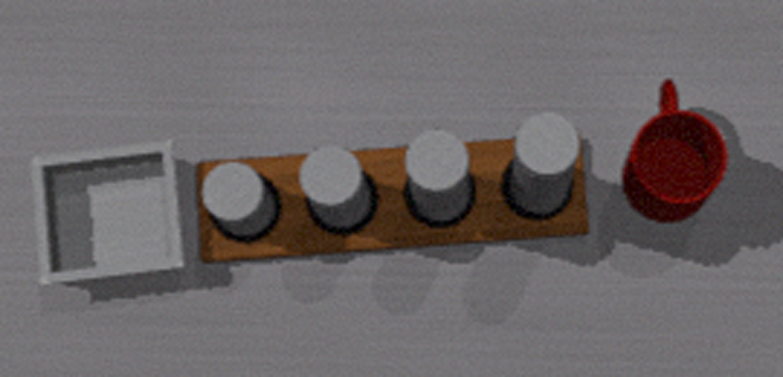

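View pics/s4.png

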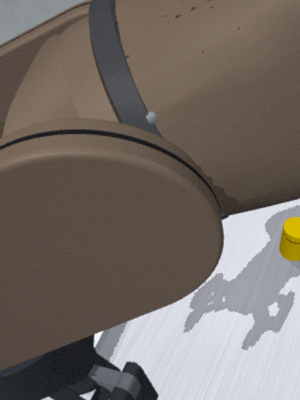

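The top view shows all four tins upright, lids at crop (233,192), (331,176), (437,160) and (547,143), with the mug and pan in place. The arm blocks the side view. I'll check the distances and hand in if they are within limits.

```bash
python3 - <<'E'
from h import *
from plant import sign_off
P=[(.6262,.1709),(.6336,.0868),(.6418,.0018),(.65,-.0824)]
f=lambda x,y:((x+.5)/2.9-.5+160,(y+.5)/2.9-.5+90)
e=[np.linalg.norm(onz("top",f(*l),h+.016)[:2]-p) for l,h,p in zip([(233,192),(331,176),(437,160),(547,143)],[.065,.09,.115,.14],P)]
print(e)
if max(e)<.006: print(sign_off())
E
```

```text
[np.float64(0.0019403370797843903), np.float64(0.0011564521864608655), np.float64(0.0012107689658483196), np.float64(0.0015659284896713587)]
the job is handed in; nothing more can be done
None
```

The job is handed in: the 140, 115, 90 and 65 mm tins stand upright in order from the mug end, each measured within 2 mm of its pad's centre, with the mug and foil pan where they were (28 s of 112 s used).

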